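# Centre the wobbly jar on the scale and tare it

### The arm

A 6-joint arm with a two-finger parallel gripper is mounted at the origin on the work surface. World frame = base frame: x ahead of the robot, y to its left, z up, the work surface at z = 0. Lengths are in m, angles in rad, forces in N, time in s.
With the tool pointing down it reaches from about 0.35 to 0.975 m from the base axis. Payload 4.9 kg.
Tool frame: the origin (TCP) lies on the centre line of the jaws, within the pads' length; the fingertips stand ctrl.tcp_to_tips ahead of it and the grasp point (between the pads) lies 3 mm ahead of it (ctrl.tcp_to_tips is the distance from the TCP to the fingertips, in m); z points along the fingers, y is the direction in which the jaws open and shut (so a half turn about z gives the same grasp; the last joint's range is limited). The gripper opens to 85 mm and grips with 20 to 120 N. Pads are 22 mm wide; open, the fingers measure 114 mm over their backs; the gripper's body (76 mm by 85 mm) begins 54 mm behind the grasp point. The pads swing forward as they close: fully open they stand 13 mm farther back than shut.
Start: joints at [-1.237, 0.053, 1.613, -0, 1.476, -0.119], TCP at [0.273, -0.562, 0.253] pointing down, gripper open.
Joint ranges: [-3.01, 3.01], [-1.01, 2.22], [0.06, 2.58], [-1.02, 4.17], [0.09, 2.62], [-3.14, 3.14]. Speed limits (rad/s): [2.57, 2.57, 3.14, 3.14, 3.14, 3.14].

### API

Orientations are given as a rotation vector (axis times angle).
In Python, from station import ctrl, vision gives the robot as it stands.
- The arm moves only by the tool jog_arm, never from a script. Its argument "deltas" is a list of rows, each a list of 7 numbers: the turn, a rotation vector about the tool's x, y, z in rad, then the shift along the tool's x, y, z in cm, then the opening, from 0 (shut) to 1 (fully open). A call has 1 to 12 rows; each row shifts and turns the commanded pose from where the row before left it, along the tool's axes as they then stand; what a row does not reach is not made up. A row lasts 1/12 s, in which the tool goes at most 41.7 mm and 7.16 degrees, less where a joint would pass 70% of its speed; a pose out of reach is approached as far as the arm can. A call with a gripper value outside its range is refused whole. The fingers move at their own pace and stop on an object; "grip_force" is the grip in N (left out, the last holds). Time passes only in rows, so rows that do not move let the fingers close. It gives the time, the measured TCP pose, the force and the opening at its end, in the units of the state.
- ctrl.get_obs(): the state, without advancing time (a new reading comes with each control period).
- vision.get_image(name): name is "scene" or "top" or "wrist"; returns (picture, depth): 480x640x3 uint8, red, green, blue; 480x640 float32, m along the optical axis (not along the pixel's ray), 0 where there is no reading.
- vision.calibration(name): a dict with "fx", "fy", "cx", "cy" (pixels), "rvec" (rotation vector, rad) and "tvec" (3), from world to camera coordinates, as OpenCV has them; the wrist camera has in their place "hand_eye" (4x4, takes a point from camera to tool coordinates, whose origin is the TCP and whose axes are the flange's). Camera axes: x right, y down, z forward; pixel columns grow to the right and rows downward; lengths in m; the calibration is good to about 2 mm. A picture is of the moment at which its call begins: read the wrist's pose just before it. calibration takes no time and is no camera call.
- ctrl.finish_job(): hands the job in, once; it reports no verdict.
The state is a dict: "t": time; "q": joint angles; "dq": joint speeds; "effort": joint torques, N m; "tool_pos": TCP position; "tool_rot": TCP orientation; "contact_force": force on the tool from outside, world axes, zero at the start; "wrist_torque": the same for the moment, N m; "opening": finger opening in m.
Only numpy, scipy, OpenCV 4.12 (cv2) and the standard library are available. Lean on these libraries where they do the work, as an engineer would, in place of code of your own. Each camera call takes 0.05 s, during which the arm holds its last target. There are 200 camera calls.

### The job

Centre the small footed glass jar on the round pan of the kitchen scale by nudging it sideways with light taps of the fingertips, without gripping it, lifting it or tipping it over, and let go of it once it stands still in the middle of the pan. Then press the scale's tare key fully down and let it come up again, leaving the jar in the middle and everything else on the counter where it is.

Things in the scene. Friction and masses are not known exactly. Their poses are not given: they have to be found in the camera images.
- scale: White kitchen scale, fixed to the counter. Casing 235 x 150 mm, its flat top 22 mm above the counter. Origin on the counter straight below the centre of the pan; its z is up, its x points along the casing away from the key end: the casing runs from x -150 to +85 mm and y -75 to +75 mm. A small dark display and the tare key are on its -x end.
- pan_centre (a point): Middle of the upper face of the scale's flat round steel pan, 96 mm across and 6 mm thick, with no rim; the face is 38 mm above the counter, 16 mm above the casing. A thin ring 60 mm across is etched round the middle. The pan does not move or turn with use; z up (the yaw of this point's axes means nothing).
- jar: Small empty glass jar with metal twist cap, loose and upright on the pan, 18 to 28 mm off its middle in any direction. Origin: centre of underside, z up. Round: foot 28 mm across, 8 mm high; body 42 mm across from 8 to 52 mm; cap 40 mm across to 66 mm. 0.10 to 0.18 kg. Pushed on its body below 15 mm over the pan it slides (about 1 N) and stops with the push; pushed near the cap it tips.
- tare_top (a point): Centre of the top of the round tare key, 24 mm across, on the casing 108 mm from the pan's axis towards the scale's -x and 42 mm towards its +y; 33 mm above the counter when up. Pressed straight down.
- tare (a joint): Travel of the tare key in m: 0 up, 0.005 fully down. A spring brings it back up; fully down takes about 4 N.
- die0: Lowest of a neat stack of three loose bronze-coloured aluminium pasta dies beside the scale, each 54 mm across and 12 mm thick (stack 36 mm high). Origin at the centre of its underside. Leave alone.
- die1: Middle die of the stack, the same size. Leave alone.
- die2: Top die of the stack, the same size. Leave alone.
- spoon: Steel tablespoon, 180 mm long, bowl 44 mm across, lying on the counter at the scale's other side. Leave alone.
- tray: Beechwood tray 240 x 140 x 22 mm, empty, on the right. Origin at the centre of its underside. Leave alone.
- storage_jar: Large glass storage jar with a twist cap, 90 mm across, 105 mm high, towards the far edge. Origin at the centre of its underside. Leave alone.
- mill: Turned wooden pepper mill, 50 mm across, 105 mm high, towards the far edge. Origin at the centre of its underside. Leave alone.
- extruder: White pasta extruder with a knob, fixed, at the left side of the counter: 320 (x) x 190 (y) mm, 284 mm high, its nozzle reaching 204 mm from the origin to -x. Origin at the centre of its underside. Not used.
There are look-alikes about, which are no part of the job. Leave any black or yellow look-alike of the jar alone.

How it is judged:
On the way, in this order (a step that is already met when the one before it is completed fails the run):
1. the jar stands still and untouched in the middle of the pan (horizontal distance between jar and pan_centre below 0.006 m and angle between jar's own z axis and vertical below 0.05 rad and z of jar in the frame of pan_centre between -0.003 and 0.003 m and linear speed of jar below 0.01 m/s and contact force between jar and the arm below 0.05 N and contact force between jar and the fingers below 0.05 N), for 0.3 s.
2. the tare key is pressed fully down while the jar stays in the middle (value of joint tare above 0.004 m and horizontal distance between jar and pan_centre below 0.006 m and angle between jar's own z axis and vertical below 0.05 rad and z of jar in the frame of pan_centre between -0.003 and 0.003 m and linear speed of jar below 0.01 m/s).
At the end, for the whole second after the job is handed in: The jar stands upright and still on the pan with its axis within 6 mm of the pan's middle, and the tare key, pressed after that, is up again (horizontal distance between jar and pan_centre below 0.006 m and angle between jar's own z axis and vertical below 0.05 rad and z of jar in the frame of pan_centre between -0.003 and 0.003 m and linear speed of jar below 0.01 m/s and value of joint tare below 0.0015 m); the robot touches nothing.
It fails at once if the jar is tipped (leans more than 17 degrees) (angle between jar's own z axis and vertical above 0.3 rad).
It fails at once if the jar is lifted (8 mm or more above the pan) or falls off it (z of jar in the frame of pan_centre above 0.008 m or z of jar in the frame of pan_centre below -0.008 m).
It fails at once if the jar is gripped or pushed hard (more than 12 N) (contact force between jar and the fingers above 12 N or contact force between jar and the arm above 12 N).
It fails at once if a bystander is moved more than 12 mm (distance of any of die0, die1, die2, spoon, tray, storage_jar, mill from where it was at the start of the episode above 0.012 m).
It also fails if it takes over 48 s, if anything falls off the work surface, if the arm or the gripper's body presses on something with over 40 N, if the wrist force passes 120 N, or if a joint passes its speed limit or range.

## Working session

There is one attempt and no reset: what is moved stays moved. The work goes in short steps, Python scripts to look and compute and a tool call to move; the robot and the scene stay as the last step left them, time stands still between calls to the robot, and variables do not carry over. Pictures are saved under pics/ and viewed, about 8 in all and at most 12, crops included, and the job is handed in when it is done.

Besides the shell and the picture viewer there is one more tool, called after "Request:" by a JSON object that holds its "api" and its "payload". jog_arm: Moves the arm, as the interface text tells. Its arguments: {"type":"object","properties":{"deltas":{"type":"array"},"grip_force":{"type":"number"}},"required":["deltas"]}

```bash
ls; mkdir -p pics; python3 - <<'E'
from station import ctrl, vision
import cv2,numpy as np
o=ctrl.get_obs();print(o,ctrl.tcp_to_tips)
for n in("top","scene"):
    p,d=vision.get_image(n);np.savez("pics/"+n,p=p,d=d);cv2.imwrite(f"pics/{n}.png",p[:,:,::-1]);print(n,vision.calibration(n))
print(vision.calibration("wrist"))
E
```

```text
pics
{'t': 0.0, 'q': array([-1.23698201e+00,  5.33642886e-02,  1.61433781e+00, -2.49098831e-06,
        1.47597950e+00, -1.19016275e-01]), 'dq': array([ 9.49635771e-04, -1.22825960e-04, -8.95775274e-05, -6.46586597e-05,
       -8.50632530e-05,  7.39552795e-04]), 'effort': array([-1.09820874e-03, -3.93682158e+01, -3.70177495e+01, -2.22439189e-04,
        6.98784730e-03,  2.48194596e-05]), 'tool_pos': array([ 0.27324109, -0.56145013,  0.25203219]), 'tool_rot': array([-3.05938720e+00, -7.04777002e-01,  3.55369275e-04]), 'contact_force': array([-0.13095802, -0.3301323 ,  0.76522213]), 'wrist_torque': array([ 0.0271559, -0.0041521, -0.0196435]), 'opening': 0.08533621843131992} 0.022
top {'fx': 443.0558156803941, 'fy': 443.0558156803941, 'cx': 316.95140952043954, 'cy': 246.60783816930507, 'rvec': array([ 2.20160282, -2.17898311,  0.07974714]), 'tvec': array([0.01109496, 0.58565762, 1.06878929])}
scene {'fx': 440.1343247160075, 'fy': 440.1343247160075, 'cx': 318.17321374214634, 'cy': 229.6248254788102, 'rvec': array([ 1.62027744,  2.25653617, -0.62068766]), 'tvec': array([ 0.17186253, -0.4725269 ,  1.40836243])}
{'fx': 335.796513780966, 'fy': 335.796513780966, 'cx': 321.19374098955933, 'cy': 241.45251641266262, 'hand_eye': array([[-2.45383738e-04, -9.48936400e-01, -3.15467350e-01,
         8.04908111e-02],
       [ 9.99999342e-01, -5.86438147e-04,  9.86184234e-04,
        -2.36095405e-04],
       [-1.12082820e-03, -3.15466900e-01,  9.48935919e-01,
        -1.20191902e-01],
       [ 0.00000000e+00,  0.00000000e+00,  0.00000000e+00,
         1.00000000e+00]])}
```

View pics/top.png

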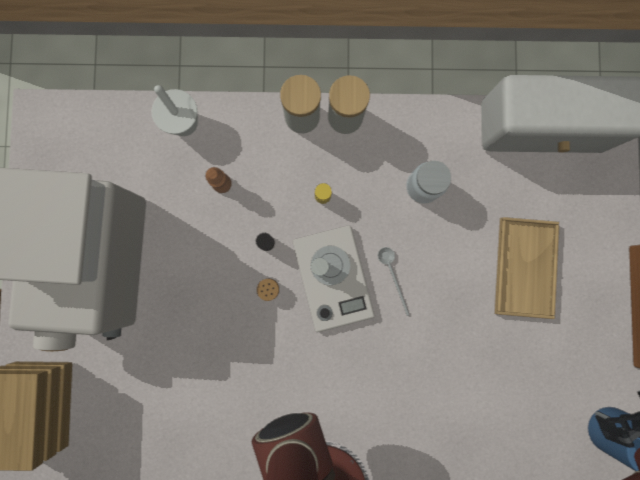

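View pics/scene.png

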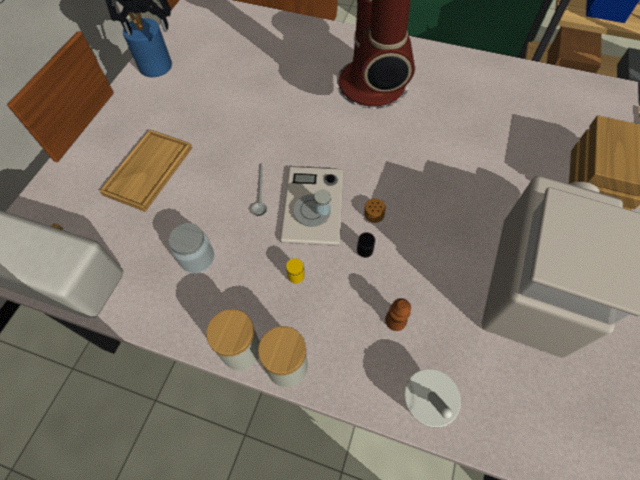

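The top view shows the scale at about (335,280), with the grey-capped glass jar at (322,267), the tare key at (325,313) and the display at (352,306). There are three jar-like things: grey/glass (322,267), black (265,242) and yellow (323,193). The one on the pan with a glass body fits. I'll confirm in a crop and measure.

```bash
cat > h.py <<'E'
import numpy as np,cv2
from station import ctrl,vision
from scipy.spatial.transform import Rotation as R
def pose(n):
    """camera->world R,t"""
    c=vision.calibration(n)
    if n=="wrist":
        o=ctrl.get_obs();T=np.eye(4);T[:3,:3]=R.from_rotvec(o['tool_rot']).as_matrix();T[:3,3]=o['tool_pos']
        T=T@c['hand_eye'];return c,T[:3,:3],T[:3,3]
    M=R.from_rotvec(c['rvec']).as_matrix();return c,M.T,-M.T@c['tvec']
def cloud(d,c,M,t):
    v,u=np.mgrid[:480,:640];P=np.stack([(u-c['cx'])/c['fx']*d,(v-c['cy'])/c['fy']*d,d],-1)
    return P@M.T+t
def onz(u,v,z,c,M,t):
    r=M@np.array([(u-c['cx'])/c['fx'],(v-c['cy'])/c['fy'],1.]);return t+r*(z-t[2])/r[2]
E
python3 - <<'E'
from h import *
f=np.load("pics/top.npz");p,d=f['p'],f['d'];k=pose("top");W=cloud(d,*k)
w=p[210:350,235:425];cv2.imwrite("pics/crop.png",cv2.resize(w[:,:,::-1],None,fx=4,fy=4,interpolation=2))
print(k[2])
for n,(u,v),z in [("key",(325,313),.033),("disp",(352,306),.022),("cap",(320,267),.104),("pan",(330,265),.038),("die",(268,290),.036)]:
    print(n,onz(u,v,z,*k).round(4),W[v,u].round(4))
m=(W[...,2]>.09)&(W[...,2]<.12)&(np.hypot(W[...,0]-W[267,320,0],W[...,1]-W[267,320,1])<.05)
print(m.sum(),W[m].mean(0),np.ptp(W[m],axis=0))
m=(np.abs(W[...,2]-.022)<.006);m[:215]=0;m[345:]=0;m[:,:285]=0;m[:,380:]=0
q=cv2.minAreaRect(W[m][:,:2].astype(np.float32));print(m.sum(),q)
E
```

```text
[0.51284299 0.02329043 1.10538596]
key [ 0.425  -0.0037  0.033 ] [ 0.4249 -0.0038  0.0314]
disp [ 0.4416 -0.0695  0.022 ] [ 0.4414 -0.0697  0.0194]
cap [0.5338 0.0103 0.104 ] [0.5338 0.0103 0.1045]
pan [ 0.5402 -0.0146  0.038 ] [ 0.5402 -0.0147  0.0373]
die [0.4787 0.1337 0.036 ] [0.4787 0.1337 0.036 ]
250 [0.53546219 0.01279141 0.10345689] [0.04069756 0.03855663 0.0189773 ]
4481 ((0.5092625617980957, -0.022041715681552887), (0.23468290269374847, 0.14974474906921387), 14.962313652038574)
```

View pics/crop.png

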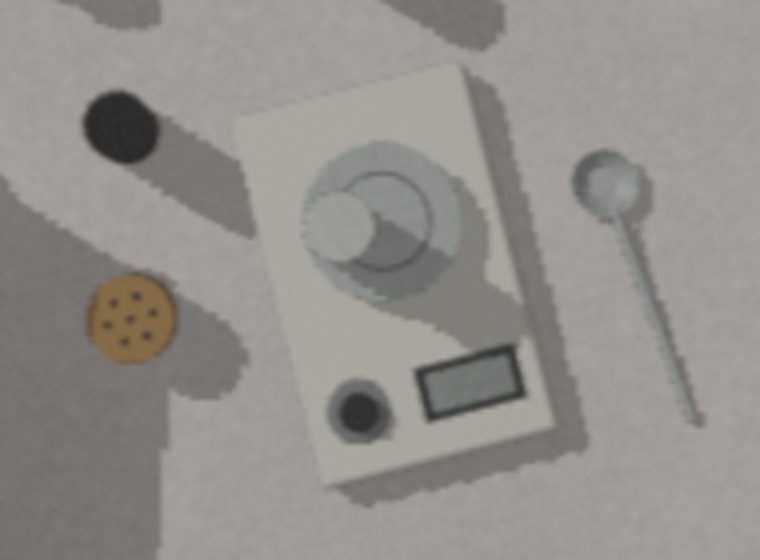

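The crop confirms it: the clear jar with the grey cap (crop 340,227) stands on the pan, off the ring centre (382,221). The tare key is at (359,411). The jar must go about 26 mm, mainly towards -y. I'll shut the fingers and hover for a close look, then push with the tool's -x face.

Request:
{"api": "jog_arm", "payload": {"deltas": [[0,0,0,3.06,-2.15,0,0],[0,0,0,3.06,-2.15,0,0],[0,0,0,3.06,-2.15,0,0],[0,0,0,3.06,-2.15,0,0],[0,0,0,3.06,-2.15,0,0],[0,0,0,3.06,-2.15,0,0],[0,0,0,3.06,-2.15,0,0],[0,0,0,3.06,-2.15,0,0],[0,0,0,3.06,-2.15,0,0],[0,0,0,3.06,-2.15,0,0],[0,0,0,3.06,-2.15,0,0],[0,0,0,3.06,-2.15,0,0]]}}

```text
t: 1.1
tool_pos: [0.491, -0.1674, 0.2529]
tool_rot: [-3.061, -0.705, 0.0]
contact_force: [1.1, -0.5, 0.4]
opening: 0.0
```

Request:
{"api": "jog_arm", "payload": {"deltas": [[0,0,0,3.06,-2.15,0,0],[0,0,0,3.06,-2.15,0,0],[0,0,0,3.06,-2.15,0,0],[0,0,-0.122,0,0,0,0],[0,0,-0.122,0,0,0,0],[0,0,-0.122,0,0,0,0],[0,0,-0.122,0,0,0,0],[0,0,-0.122,0,0,0,0],[0,0,-0.122,0,0,0,0],[0,0,-0.122,0,0,0,0],[0,0,-0.122,0,0,0,0],[0,0,-0.122,0,0,0,0]]}}

```text
t: 2.1
tool_pos: [0.5447, -0.0711, 0.2526]
tool_rot: [-2.236, -2.205, 0.001]
contact_force: [0.1, 0.4, 0.4]
opening: 0.0003
```

Request:
{"api": "jog_arm", "payload": {"deltas": [[0,0,-0.122,0,0,0,0],[0,0,-0.122,0,0,0,0],[0,0,0,0,0,0,0],[0,0,0,0,0,0,0],[0,0,0,0,0,0,0]]}}

```text
t: 2.52
tool_pos: [0.5449, -0.0711, 0.253]
tool_rot: [-1.962, -2.453, 0.0]
contact_force: [-0.7, -0.3, -0.1]
opening: -0.0001
```

```bash
cat > look.py <<'E'
from h import *
import sys
n=sys.argv[1]; o=ctrl.get_obs(); k=pose("wrist"); p,d=vision.get_image("wrist")
np.savez("pics/"+n,p=p,d=d,M=k[1],t=k[2]);cv2.imwrite(f"pics/{n}.png",p[:,:,::-1])
print(o['t'],o['tool_pos'].round(4),o['contact_force'].round(2),o['opening'],"\n",R.from_rotvec(o['tool_rot']).as_matrix().round(3))
W=cloud(d,*k);m=(W[...,2]>.1)&(W[...,2]<.108)&(np.hypot(W[...,0]-.537,W[...,1]+.003)<.06)&(d>.1)
for s,(lo,hi) in dict(cap=(.1,.108),pan=(.0355,.0405),case=(.018,.026)).items():
    m=(W[...,2]>lo)&(W[...,2]<hi)&(np.hypot(W[...,0]-.537,W[...,1]+.003)<(.07 if s!='case' else .25))&(d>.1)
    if m.sum()<50: continue
    q=W[m];c,r=cv2.minEnclosingCircle(q[:,:2].astype(np.float32));print(s,m.sum(),q[:,2].mean().round(4),"mean",q[:,:2].mean(0).round(4),"circle",np.round(c,4),round(r,4))
E
python3 look.py w1
```

```text
2.5167 [ 0.5449 -0.0711  0.253 ] [-0.66 -0.35 -0.13] -0.00013246497525628767 
 [[-0.22   0.976 -0.001]
 [ 0.976  0.22   0.   ]
 [ 0.    -0.    -1.   ]]
cap 2275 0.1035 mean [0.5358 0.0125] circle [0.5358 0.0122] 0.0207
pan 5630 0.0378 mean [ 0.5414 -0.0222] circle [ 0.5409 -0.0146] 0.048
case 25537 0.0217 mean [ 0.5022 -0.0185] circle [ 0.5479 -0.0128] 0.1704
```

View pics/w1.png

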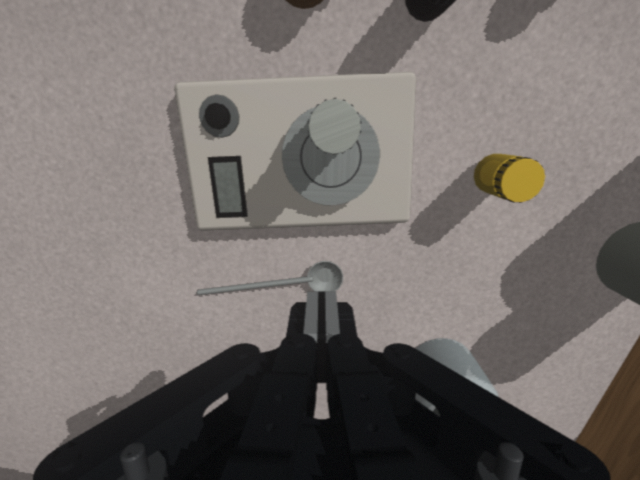

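The wrist view shows the fingers shut, the jar cap at (334,126) and the pan ring at (331,162). The pan centre is (0.5409, -0.0146), with a fitted radius of exactly 48 mm. The jar is at (0.5358, 0.0122), so it needs about 27 mm along tool -x. I'll go behind it, descend and tilt so the tip leads.

Request:
{"api": "jog_arm", "payload": {"deltas": [[0,0,0,3.36,0.24,0,0],[0,0,0,3.36,0.23,0,0],[0,0,0,3.36,0.24,0,0],[0,0,0,3.36,0.23,0,0],[0,0,0,0,0,0,0],[0,0,0,0,0,3.5,0],[0,0,0,0,0,3.5,0],[0,0,0,0,0,3.5,0],[0,0,0,0,0,3.5,0],[0,0,0,0,0,2.5,0],[0,0,0,0,0,1.5,0],[0,0,0,0,0,0,0]]}}

```text
t: 3.57
tool_pos: [0.5211, 0.0615, 0.0687]
tool_rot: [-1.957, -2.449, 0.008]
contact_force: [-0.1, -0.2, -0.4]
opening: -0.0001
```

Request:
{"api": "jog_arm", "payload": {"deltas": [[0,-0.05,0,0,0,0.3,0],[0,-0.05,0,0,0,0.27,0],[0,0,0,0,0,0,0],[0,0,0,0,0,0,0]]}}

```text
t: 3.9
tool_pos: [0.5251, 0.0621, 0.0688]
tool_rot: [1.909, 2.393, -0.093]
contact_force: [-0.2, 0.2, -0.0]
opening: 0.0001
```

```bash
cat >> look.py <<'E'
Q=np.array([.22,-.976]);L=np.array([.976,.22]);print("tcp s,l",(o['tool_pos'][:2]@Q).round(4),(o['tool_pos'][:2]@L).round(4))
E
python3 look.py w2
```

```text
3.9 [0.5251 0.0621 0.0688] [-0.19  0.22 -0.04] 0.00011881046128225634 
 [[-0.221  0.975  0.024]
 [ 0.97   0.222 -0.096]
 [-0.099  0.001 -0.995]]
cap 1078 0.1044 mean [0.5147 0.0559] circle [0.5236 0.0563] 0.0344
case 28652 0.0217 mean [0.4948 0.0225] circle [0.5515 0.0107] 0.1723
tcp s,l 0.055 0.5261
```

Request:
{"api": "jog_arm", "payload": {"deltas": [[0,0,0,-0.25,0,0.07,0],[0,0,0,-0.25,0,0.07,0],[0,0,0,-0.25,0,0.07,0],[0,0,0,-0.25,0,0.07,0],[0,0,0,-0.25,0,0.02,0],[0,0,0,-0.15,0,0.02,0],[0,0,0,-0.15,0,0.015,0],[0,0,0,-0.15,0,0.015,0],[0,0,0,-0.15,0,0.015,0],[0,0,0,-0.15,0,0.015,0],[0,0,0,-0.15,0,0.015,0],[0,0,0,-0.15,0,0.015,0]]}}

```text
t: 4.95
tool_pos: [0.5296, 0.0391, 0.0658]
tool_rot: [1.909, 2.394, -0.096]
contact_force: [-0.4, -0.3, 0.4]
opening: -0.0001
```

```bash
python3 look.py w3
```

```text
4.95 [0.5296 0.0391 0.0658] [-0.43 -0.25  0.41] -0.0001376330790051959 
 [[-0.221  0.975  0.022]
 [ 0.97   0.222 -0.097]
 [-0.1   -0.    -0.995]]
cap 3364 0.1024 mean [0.528  0.0418] circle [0.5269 0.0439] 0.041
pan 1958 0.0376 mean [0.5331 0.0171] circle [0.5351 0.0114] 0.0402
case 42632 0.0217 mean [0.4975 0.0163] circle [0.5522 0.0006] 0.1736
tcp s,l 0.0784 0.5255
```

View pics/w3.png

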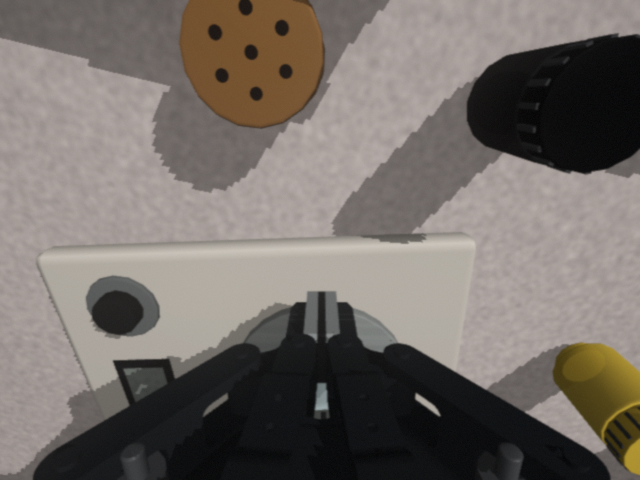

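The wrist view shows the jar hidden behind the fingers at (321,310), so I'll check with the fixed cameras. I'm continuing the push.

Request:
{"api": "jog_arm", "payload": {"deltas": [[0,0,0,-0.15,0,0.01,0],[0,0,0,-0.15,0,0.01,0],[0,0,0,-0.15,0,0.01,0],[0,0,0,-0.15,0,0.01,0],[0,0,0,-0.15,0,0.01,0],[0,0,0,-0.15,0,0.01,0],[0,0,0,-0.15,0,0.01,0],[0,0,0,-0.15,0,0.01,0],[0,0,0,-0.15,0,0.01,0],[0,0,0,-0.15,0,0.01,0],[0,0,0,-0.1,0,0.01,0],[0,0,0,0,0,0,0]]}}

```text
t: 6.0
tool_pos: [0.5332, 0.0232, 0.0664]
tool_rot: [1.91, 2.393, -0.096]
contact_force: [-0.6, 0.0, 0.1]
opening: -0.0001
```

```bash
python3 - <<'E'
from h import *
for n in("top","scene"):
    p,d=vision.get_image(n);k=pose(n);W=cloud(d,*k)
    # all points near cap height, inside the region around the pan
    m=(abs(W[...,2]-.104)<.004)&(np.hypot(W[...,0]-.541,W[...,1]+.0146)<.045)
    print(n,m.sum(),W[m].mean(0) if m.sum() else 0)
    np.savez("pics/"+n+"2",p=p,d=d)
    a,b=(210,235) if n=="top" else (150,260)
    cv2.imwrite(f"pics/{n}2.png",cv2.resize(p[a:a+100,b:b+133,::-1],None,fx=4,fy=4,interpolation=2))
a=[cv2.imread(f"pics/{n}2.png")[:, :400] for n in("top","scene")];cv2.imwrite("pics/both.png",np.hstack(a))
E
```

```text
top 0 0
scene 190 [ 0.54262744 -0.00779153  0.10388924]
```

View pics/both.png

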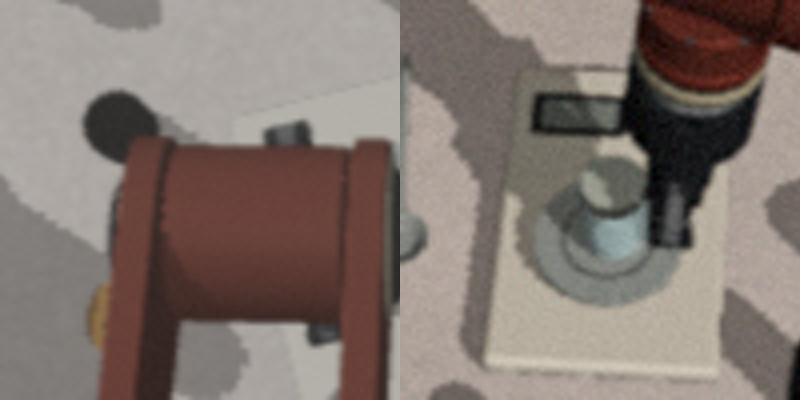

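The scene crop shows the jar upright, almost centred on the ring at (612,190), with the fingertips at its side. The top view is blocked by the arm. About 5 mm remain, so I'll push 4 mm more, back off, rise and look.

Request:
{"api": "jog_arm", "payload": {"deltas": [[0,0,0,-0.14,0,0.01,0],[0,0,0,-0.14,0,0.01,0],[0,0,0,-0.14,0,0.02,0],[0,0,0,0,0,0,0],[0,0,0,0.2,0,-0.02,0],[0,0,0,0.8,0,-0.08,0],[0,0,0,2,0,-0.2,0],[0,0,0,2,0,-2,0],[0,0,0,0,0,-3.6,0],[0,0,0,0,0,-3.6,0],[0,0,0,0,0,-3.6,0],[0,0,0,0,0,-3.6,0]]}}

```text
t: 7.1
tool_pos: [0.5187, 0.085, 0.2292]
tool_rot: [1.909, 2.394, -0.096]
contact_force: [0.0, 0.0, 0.2]
opening: 0.0002
```

Request:
{"api": "jog_arm", "payload": {"deltas": [[0,0,0,-3.8,0,-0.4,0],[0,0,0,-3.8,0,-0.4,0],[0,0,0,-3.8,0,-0.4,0],[0,0,0,-2.5,0,0,0],[0,0,0,0,0,0,0],[0,0,0,0,0,0,0],[0,0,0,0,0,0,0]]}}

```text
t: 7.68
tool_pos: [0.5495, -0.0488, 0.2529]
tool_rot: [1.91, 2.395, -0.096]
contact_force: [-0.6, 0.9, -0.4]
opening: -0.0001
```

```bash
python3 look.py w4; python3 - <<'E'
import cv2;p=cv2.imread("pics/w4.png");cv2.imwrite("pics/w4c.png",cv2.resize(p[:300,150:550],None,fx=2,fy=2))
E
```

```text
7.6833 [ 0.5495 -0.0488  0.2529] [-0.56  0.88 -0.4 ] -0.00013517138635139305 
 [[-0.221  0.975  0.021]
 [ 0.97   0.222 -0.097]
 [-0.099 -0.001 -0.995]]
cap 2082 0.1036 mean [ 0.5416 -0.0131] circle [ 0.5418 -0.014 ] 0.0209
pan 5458 0.0378 mean [ 0.5387 -0.0073] circle [ 0.5409 -0.0145] 0.048
case 26354 0.0217 mean [ 0.502  -0.0159] circle [ 0.5488 -0.0132] 0.171
tcp s,l 0.1685 0.5255
```

View pics/w4c.png

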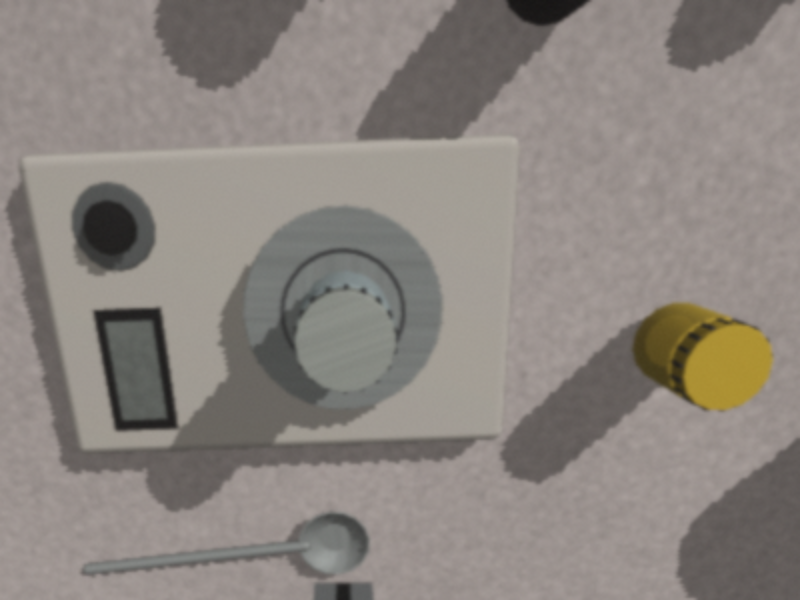

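The wrist crop shows the jar upright with its cap at (346,340), on the ring centre once perspective is allowed for. The fit gives (0.5418, -0.0136) against the pan's (0.5409, -0.0145), so it is about 1.3 mm off. Next is the key.

```bash
python3 - <<'E'
from h import *
f=np.load("pics/w4.npz");c=vision.calibration("wrist");W=cloud(f['d'],c,f['M'],f['t'])
for z in ((.0295,.036),(.024,.029)):
    m=(W[...,2]>z[0])&(W[...,2]<z[1])&(np.hypot(W[...,0]-.4257,W[...,1]+.002)<.03)
    if m.sum()>5: print(z,m.sum(),W[m].mean(0).round(4),cv2.minEnclosingCircle(W[m][:,:2].astype(np.float32)))
k=cv2.minEnclosingCircle(W[(W[...,2]>.0295)&(W[...,2]<.036)&(np.hypot(W[...,0]-.4257,W[...,1]+.002)<.03)][:,:2].astype(np.float32))[0]
o=ctrl.get_obs();Rm=R.from_rotvec(o['tool_rot']).as_matrix()@R.from_rotvec([0,.1,0]).as_matrix()
print(Rm.round(3),(Rm.T@(np.array([*k,.14])-o['tool_pos'])*100).round(2))
E
```

```text
(0.0295, 0.036) 525 [ 0.4265 -0.0014  0.0323] ((0.4258623421192169, -0.0016813594847917557), 0.011911039240658283)
(0.024, 0.029) 291 [0.4284 0.     0.0248] ((0.4244595766067505, -0.004555310122668743), 0.022873373702168465)
[[-0.223  0.975 -0.001]
 [ 0.975  0.223  0.001]
 [ 0.001 -0.001 -1.   ]] [  7.3  -10.99  11.29]
```

Request:
{"api": "jog_arm", "payload": {"deltas": [[0,0.05,0,0,0,0,0],[0,0.05,0,0,0,0,0],[0,0,0,1.83,-2.75,0,0],[0,0,0,1.83,-2.75,0,0],[0,0,0,1.82,-2.75,0,0],[0,0,0,1.82,-2.74,0,0],[0,0,0,0,0,3.8,0],[0,0,0,0,0,3.8,0],[0,0,0,0,0,3.7,0],[0,0,0,0,0,0,0],[0,0,0,0,0,0,0],[0,0,0,0,0,0,0]]}}

```text
t: 8.73
tool_pos: [0.4274, -0.0024, 0.1422]
tool_rot: [1.957, 2.456, 0.002]
contact_force: [0.6, -0.1, 0.7]
opening: -0.0002
```

Request:
{"api": "jog_arm", "payload": {"deltas": [[0,0,0,0.1,-0.13,2.5,0],[0,0,0,0,0,2.5,0],[0,0,0,0,0,2,0],[0,0,0,0,0,1,0],[0,0,0,0,0,0,0],[0,0,0,0,0,0.3,0],[0,0,0,0,0,0.3,0],[0,0,0,0,0,0.2,0],[0,0,0,0,0,0.2,0],[0,0,0,0,0,0.1,0],[0,0,0,0,0,0,0]]}}

```text
t: 9.65
tool_pos: [0.4265, -0.0024, 0.0506]
tool_rot: [1.957, 2.453, 0.003]
contact_force: [2.3, -0.7, 3.1]
opening: 0.0001
```

Request:
{"api": "jog_arm", "payload": {"deltas": [[0,0,0,0,0,0.1,0],[0,0,0,0,0,0.1,0],[0,0,0,0,0,0.05,0],[0,0,0,0,0,0,0]]}}

```text
t: 9.98
tool_pos: [0.4267, -0.0024, 0.0498]
tool_rot: [1.958, 2.454, 0.001]
contact_force: [-4.2, 0.4, 18.0]
opening: 0.0001
```

The key has bottomed out: 18 N at a tip height of 0.028. I'll go straight up and return to the viewing position.

Request:
{"api": "jog_arm", "payload": {"deltas": [[0,0,0,0,0,-0.3,0],[0,0,0,0,0,-0.7,0],[0,0,0,0,0,-3,0],[0,0,0,0,0,-4,0],[0,0,0,0,0,-4,0],[0,0,0,0,0,-4,0],[0,0,0,0,0,-4,0],[0,0,0,-3,2.5,0,0],[0,0,0,-3,2.5,0,0],[0,0,0,-3,2.5,0,0],[0,0,0,0,2.5,0,0],[0,0,0,0,0,0,0]]}}

```text
t: 10.98
tool_pos: [0.5441, -0.0683, 0.2454]
tool_rot: [-1.959, -2.452, 0.001]
contact_force: [-1.2, 0.1, -0.2]
opening: -0.0
```

Request:
{"api": "jog_arm", "payload": {"deltas": [[0,0,0,0,0,0,0],[0,0,0,0,0,0,0],[0,0,0,0,0,0,0]]}}

```text
t: 11.23
tool_pos: [0.5412, -0.0672, 0.2463]
tool_rot: [-1.958, -2.455, 0.001]
contact_force: [0.0, -0.2, 0.4]
opening: 0.0001
```

```bash
python3 look.py w5; python3 - <<'E'
from h import *
f=np.load("pics/w5.npz");c=vision.calibration("wrist");W=cloud(f['d'],c,f['M'],f['t'])
m=(W[...,2]>.025)&(np.hypot(W[...,0]-.4259,W[...,1]+.0017)<.008);print("key z",np.median(W[m][:,2]),m.sum())
E
```

```text
11.2333 [ 0.5412 -0.0672  0.2463] [ 0.05 -0.17  0.36] 5.1901425612678195e-05 
 [[-0.223  0.975 -0.002]
 [ 0.975  0.223  0.   ]
 [ 0.001 -0.001 -1.   ]]
cap 2135 0.1036 mean [ 0.5416 -0.0134] circle [ 0.5418 -0.0138] 0.0207
pan 5687 0.0377 mean [ 0.5384 -0.0103] circle [ 0.5408 -0.0147] 0.0481
case 26327 0.0216 mean [ 0.5022 -0.0178] circle [ 0.548  -0.0136] 0.1706
tcp s,l 0.1846 0.5134
key z 0.032602820892139395 241
```

View pics/w5.png

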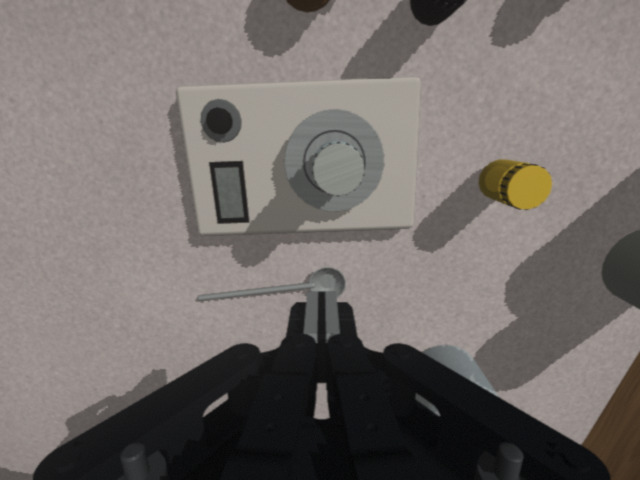

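The view shows the jar upright mid-pan (cap at 338,168), the key up at (220,121) and the arm clear of everything, so I'm handing in.

```bash
python3 -c "
from station import ctrl
print(ctrl.finish_job())"
```

```text
the job is handed in; nothing more can be done
None
```

I slid the jar about 27 mm with the shut fingertips, pushing low on its body, and let go of it in the middle of the pan. I then pressed the tare key down to its stop and released it. The job was handed in at about 11.3 s; no verdict is reported.

- **Jar:** my last check put the jar's axis about 1.3 mm from the pan's middle, upright. It moved less than 0.5 mm while the key was pressed.
- **Tare key:** the wrist force was 18 N with the fingertips at 28 mm, so the key was fully down. It was back up afterwards, at 32.6 mm measured against 33 mm given.
- **Arm:** it was clear of everything in the last picture. The readings there were sensor noise only, under 0.5 N.
- **Other objects:** no contact was planned or seen. The spoon looked undisturbed, but I did not re-measure the bystanders one by one.
- **Checks that disagreed:** mid-push, the top camera's view of the jar was blocked by the arm. The scene camera's rough estimate was 1–3 mm off the one from the arm's position. The close wrist view afterwards settled it.

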